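# Vent the dry-block heater

### The job

Take the jar that has been left standing on the lid of the dry-block heater and set it down upright on the bench, without dropping it or knocking anything else about. Then raise the heater's spring-closed lid until the index rib on its side meets the vent line on the hinge guard, 35 degrees open, to let the heat out. The lid shuts itself if let go, so finish while still holding it steady at the line.

Things in the scene. Friction and masses are not known exactly. Their poses are not given: they have to be found in the camera images.
- heater: White dry-block heater, fixed. Housing 290 deep (x -150 to 140), 240 wide, 98 mm high. Origin under its middle at bench level; x from the front panel back to the hinge, z up. Shut lid: x -107 to 114 mm, flat top 128 mm above the bench. White quarter-round hinge guards stand at y = +-(112.5 to 116.5) mm, radius 85 mm about the hinge axis, up to 181 mm above the bench; each has one dark line, the vent line.
- lid: The heater's white lid, 221 x 220 x 30 mm, 0.36 to 0.54 kg. Origin on the hinge axis, mid-width; x and z as the heater's when shut; it fills x -225 to -4 and z 0 to 30 mm. A small dark index rib on each side, just beyond the guard's rim, meets the vent line when the lid is 35 degrees open.
- lid_angle (a joint): Opening angle of the lid in rad: 0 shut, growing as the front edge rises, stop at 1.45; 0.611 (35 degrees) at the vent line. The hinge spring and the lid's weight always pull it shut: at the handle about 4 N upward starts it and about 8 N holds it at the line. No stay or catch.
- handle (a point): Middle of the lid's handle, a round steel bar 12 mm thick, 120 mm long, parallel to the hinge axis, on two 10 mm posts 53 mm either side of its middle. In the lid's frame at x -190, z 68 mm: 38 mm above the lid's top, 32 mm free beneath the bar, 166 mm above the bench when shut. Moves with the lid; axes as the lid's.
- hinge (a point): Middle of the hinge axis, fixed to the housing at its rear: 118 mm behind the heater's origin, 98 mm above the bench; the axis runs along the heater's y.
- jar: Amber tablet jar with white screw cap and paper label, 52 mm diameter, 95 mm high (straight wall to 65 mm, the cap 47 mm across), 0.12 to 0.25 kg. Starts standing on the heater's lid, behind the handle. Origin at the centre of its underside, z up along its axis.
- spare_jar: Bystander: another jar of the same make standing on the bench at one side; leave it. Origin at the centre of its underside.
- mortar: Bystander: white porcelain mortar 112 mm across and 70 mm high with its pestle (part of it) leaning out over the rim along the mortar's -x, its end 88 mm from the centre and 121 mm high; leave it. Origin at the centre of its underside.
- balance: Bystander: white pan balance, 240 x 200 mm, 77 mm high, on the bench to the robot's right; leave it. Origin at the centre of its underside.

How it is judged (in metres and radians):
On the way, in this order (a step that is already met when the one before it is completed fails the run):
1. the jar stands upright on the bench, let go and at rest (height (world z) of jar between -0.008 and 0.008 m and angle between jar's own z axis and vertical below 0.12 rad and linear speed of jar below 0.03 m/s and contact force between the fingers and jar below 0.1 N and contact force between jar and heater below 0.1 N), for 0.3 s.
2. the fingers hold the lid at the vent line (all of step 1 and value of joint lid_angle between 0.541 and 0.681 rad and contact force between the fingers and lid above 1 N), for 0.5 s.
At the end, for the whole second after the job is handed in: The fingers hold the lid still, 35 degrees open give or take 4 (0.541 to 0.681 rad); the jar stands upright on the bench, let go, at rest and not touching the heater; spare jar, mortar and balance are within 20 mm of where they began and do not touch the heater (all of step 2 and velocity of joint lid_angle between -0.08 and 0.08 rad/s and contact force between each of spare_jar, mortar, balance and heater below 0.1 N and distance of each of spare_jar, mortar, balance from where it was at the start of the episode below 0.02 m); the arm keeps its last pose, push and grip.
It fails at once if the jar is tipped over (angle between jar's own z axis and vertical above 0.7 rad).
It fails at once if the jar is dropped: it moves faster than 0.5 m/s with no finger on it (linear speed of jar above 0.5 m/s and contact force between the fingers and jar below 0.05 N).
It fails at once if the lid is opened more than 0.1 rad before the jar is down on the bench (value of joint lid_angle above 0.1 rad and height (world z) of jar above 0.05 m).
It fails at once if the spare jar, mortar or balance is shoved more than 20 mm or tipped (distance of any of spare_jar, mortar, balance from where it was at the start of the episode above 0.02 m or angle between any of spare_jar, mortar, balance's own z axis and vertical above 0.3 rad).
It also fails if it takes over 54 s, if anything falls off the work surface, if the arm or the gripper's body presses on something with over 40 N, if the wrist force passes 120 N, or if a joint passes its speed limit or range.

### The arm

A 6-joint arm with a two-finger parallel gripper is mounted at the origin on the work surface. World frame = base frame: x ahead of the robot, y to its left, z up, the work surface at z = 0. Lengths are in mm, angles in rad, forces in N, time in s.
With the tool pointing down it reaches from about 300 to 850 mm from the base axis. Payload 4.2 kg.
Tool frame: the origin (TCP) lies at the very end of the fingers, on their centre line; the grasp point (between the pads) lies 19 mm behind it; z points along the fingers, y is the line along which they close (so a half turn about z gives the same grasp; the last joint's range is limited). The gripper opens to 91 mm and grips with 3 to 60 N. Pads are 32 mm wide; open, the fingers measure 118 mm over their backs; the gripper's body (76 mm by 178 mm) begins 60 mm behind the grasp point.
Start: joints at [-1.197, 0.32, 1.565, -0, 1.257, -0.02], TCP at [220.632, -531.003, 213.976] pointing down, gripper open.
Joint ranges: [-3.11, 3.11], [-0.84, 2.01], [0.21, 2.61], [-1.34, 4.49], [0.05, 2.63], [-2.56, 2.56]. Speed limits (rad/s): [2.57, 2.57, 3.14, 3.14, 3.14, 3.14].

### API

Orientations are given as a unit quaternion [x, y, z, w].
In Python, from rig import bot gives the robot as it stands.
- The arm moves only by the tool jog_arm, never from a script. Its argument "deltas" is one flat list of numbers, 7 for each row, row after row: the turn, a rotation vector about the tool's x, y, z in rad, then the shift along the tool's x, y, z in m, then the opening in per cent of the stroke, from 0 (shut) to 100 (fully open). A call has 1 to 12 rows; each row shifts and turns the commanded pose from where the row before left it, along the tool's axes as they then stand; what a row does not reach is not made up. A row lasts 1/12 s, in which the tool goes at most 41.7 mm and 7.16 degrees, less where a joint would pass 70% of its speed; a pose out of reach is approached as far as the arm can. A call is refused whole if a number of a shift passes 0.0417 or a number of a turn 0.125, either way. A call with a gripper value outside its range is refused whole. The fingers move at their own pace and stop on an object; the grip force is fixed at half the most. Time passes only in rows, so rows that do not move let the fingers close. It gives the time, the measured TCP pose, the force, the opening and the grip force at its end, in the units of the state.
- bot.observe(): the state, without advancing time (a new reading comes with each control period).
- bot.get_image(name): name is "side" or "top" or "wrist"; returns a dict with "img" (420x560x3 uint8, red, green, blue), "mtx" (3x3 intrinsics, pixels), "R" (3x3) and "t" (3): a world point X has camera coordinates R X + t; the wrist camera has in their place "mount" (4x4, takes a point from camera to tool coordinates, whose origin is the TCP and whose axes are the flange's). Camera axes: x right, y down, z forward; pixel columns grow to the right and rows downward; lengths in mm; the calibration is good to about 2 mm. The wrist camera is an equidistant fisheye: a pixel r from the principal point sees the ray r / f radians off the axis. A picture is of the moment at which its call begins: read the wrist's pose just before it. There is no depth.
- bot.hand_in(): hands the job in; it is judged then, once.
The state is a dict: "time_s": time; "q": joint angles; "qvel": joint speeds; "joint_torque": joint torques, N m; "ee_pos": TCP position; "ee_rot": TCP orientation; "contact_force": force on the tool from outside, world axes, zero at the start; "wrist_torque": the same for the moment, N m; "width": finger opening in mm; "grasp_force": force on a finger pad.
Only numpy, scipy, OpenCV 4.12 (cv2) and the standard library are available. Lean on these libraries where they do the work, as an engineer would, in place of code of your own. Each camera call takes 0.05 s, during which the arm holds its last target. There are 200 camera calls.

## Working session

There is one attempt and no reset: what is moved stays moved. The work goes in short steps, Python scripts to look and compute and a tool call to move; the robot and the scene stay as the last step left them, time stands still between calls to the robot, and variables do not carry over. Pictures are saved under pics/ and viewed, at most 10 in all, crops included, and the job is handed in when it is done.

Besides the shell and the picture viewer there is one more tool, called after "Call:" by a JSON object that holds its "name" and its "arguments". jog_arm: Moves the arm, as the interface text tells. Its arguments: {"type":"object","properties":{"deltas":{"type":"array"}},"required":["deltas"]}

```bash
ls; mkdir -p pics
python3 - <<'E'
from rig import bot
import cv2,numpy as np
s=bot.observe();print({k:np.round(v,3).tolist() for k,v in s.items()})
for n in("side","top"):
    d=bot.get_image(n);cv2.imwrite(f"pics/{n}0.png",d["img"][:,:,::-1]);np.savez(f"pics/{n}.npz",**{k:d[k] for k in("mtx","R","t")});print(n,np.round(d["mtx"],1).tolist(),np.round(d["R"],3).tolist(),np.round(d["t"],1).tolist())
E
```

```text
pics
{'time_s': 0.0, 'q': [-1.197, 0.32, 1.566, 0.0, 1.257, -0.02], 'qvel': [-0.0, -0.0, 0.0, 0.001, -0.0, 0.001], 'joint_torque': [-0.0, -41.246, -23.197, 0.073, 0.046, -0.0], 'ee_pos': [220.462, -530.495, 213.118], 'ee_rot': [0.981, 0.196, -0.0, -0.001], 'contact_force': [0.802, -0.628, -0.129], 'wrist_torque': [-0.056, 0.027, -0.014], 'grasp_force': 0.0, 'width': 91.539}
side [[408.6, 0.0, 279.9], [0.0, 408.6, 210.2], [0.0, 0.0, 1.0]] [[-0.945, -0.327, -0.012], [-0.244, 0.731, -0.637], [0.217, -0.6, -0.77]] [537.9, 304.1, 1041.1]
top [[461.1, 0.0, 276.6], [0.0, 461.1, 205.2], [0.0, 0.0, 1.0]] [[-0.013, -1.0, -0.008], [-0.995, 0.013, -0.098], [0.098, 0.007, -0.995]] [-97.6, 593.2, 1615.2]
```

View pics/side0.png

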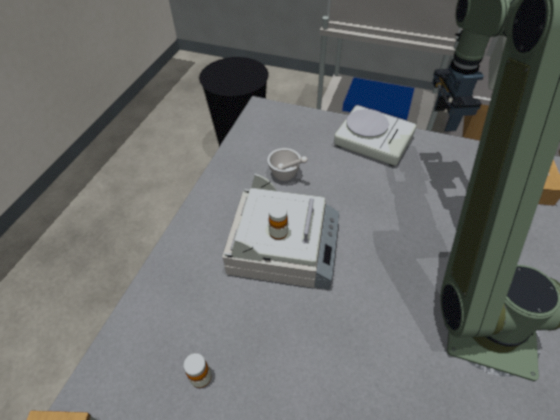

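View pics/top0.png

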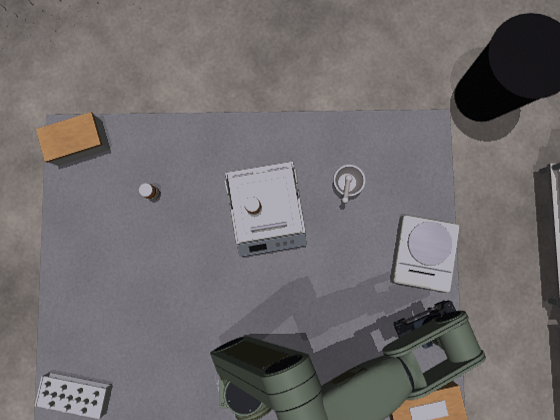

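The side view shows the heater around (280,235), the jar at (278,220), the handle at (309,218), the spare jar at (197,370) and the mortar at (284,165). In the top view the jar's cap is at (253,205), the handle at (268,227) and the heater's front at (272,245). I'll enlarge both.

Run:
```python
import cv2,numpy as np
a=cv2.imread("pics/side0.png")[170:290,215:350];b=cv2.imread("pics/top0.png")[150:265,215:315]
a=cv2.resize(a,None,fx=5,fy=5,interpolation=cv2.INTER_CUBIC);b=cv2.resize(b,None,fx=5,fy=5,interpolation=cv2.INTER_CUBIC)
cv2.imwrite("pics/side0c.png",a);cv2.imwrite("pics/top0c.png",b)
```

```text
(no output)
```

View pics/side0c.png

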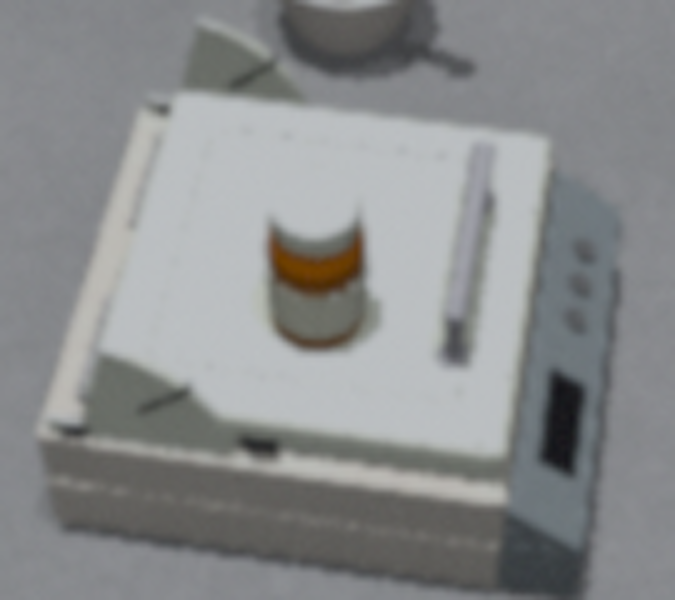

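View pics/top0c.png

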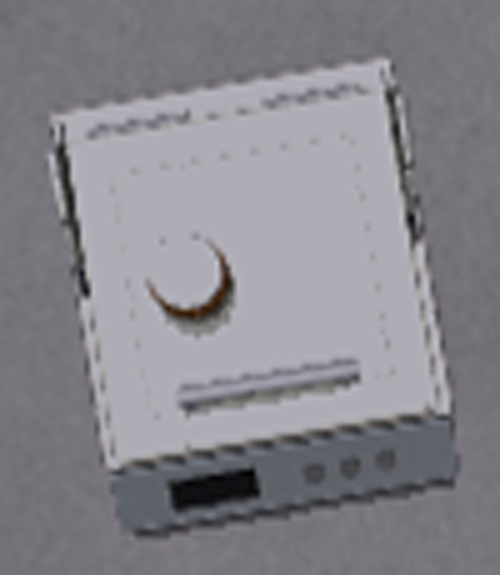

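Side crop: the bar's ends are at (484,147) and (456,318), the jar's front base edge at (316,347). Top crop: the bar's ends are at (358,370) and (181,399), the cap's centre at about (189,270). I also read the housing corners.

```bash
cat > geo.py <<'E'
import numpy as np
C={n:dict(np.load(f"pics/{n}.npz")) for n in("side","top")}
def proj(n,X):
    c=C[n];p=c["mtx"]@(c["R"]@np.asarray(X,float)+c["t"].ravel());return p[:2]/p[2]
S=lambda u,v:np.array([215+u/5,170+v/5])
T=lambda u,v:np.array([215+u/5,150+v/5])
E
python3 - <<'E'
from geo import *
from scipy.optimize import least_squares as ls
tri=lambda s,t:ls(lambda X:np.r_[proj("side",X)-s,proj("top",X)-t],[600,100,100])
for nm,s,t in(("hR",S(484,147),T(358,370)),("hL",S(456,318),T(181,399)),("lidFL",S(505,460),T(112,466)),("lidFR",S(549,137),T(447,412))):
    r=tri(s,t);print(nm,r.x.round(1),np.abs(r.fun).max().round(2))
cam=-C["side"]["R"].T@C["side"]["t"].ravel()
def f(X):
    d=cam[:2]-X[:2];d/=np.linalg.norm(d)
    return np.r_[proj("side",X+np.r_[26*d,0])-S(316,347),proj("top",X+[0,0,95])-T(189,270)]
r=ls(f,[600,100,100]);print("jar",r.x.round(1),r.fun.round(2))
def bench(n,p,z=0): return ls(lambda q:proj(n,[q[0],q[1],z])-p,[600,0]).x.round(0)
# heater housing fit: x,y,yaw from points with known local coords
pts=[("top",T(181,399),(-72,60,166)),("top",T(358,370),(-72,-60,166)),("side",S(484,147),(-72,-60,166)),("side",S(456,318),(-72,60,166)),
("top",T(112,466),(-107,110,128)),("top",T(447,412),(-107,-110,128)),("side",S(549,137),(-107,-110,128)),("side",S(505,460),(-107,110,128)),
("side",S(40,432),(140,120,98)),("top",T(52,115),(140,120,98)),("top",T(388,60),(140,-120,98))]
def W(p,X):
    c,s=np.cos(p[2]),np.sin(p[2]);return np.array([p[0]+c*X[0]-s*X[1],p[1]+s*X[0]+c*X[1],X[2]])
r=ls(lambda p:np.concatenate([proj(n,W(p,X))-u for n,u,X in pts]),[600,0,0],loss="soft_l1")
print("heater",r.x.round(3),np.concatenate([proj(n,W(r.x,X))-u for n,u,X in pts]).round(1)); print("handle",W(r.x,(-72,0,166)))
print("spare",bench("top",np.array([150,191])),"mortar",bench("top",np.array([348,183])))
E
```

```text
hR [ 520.2 -137.3  165.3] 1.14
hL [502.2 -22.1 165.5] 0.94
lidFL [460.3  26.7 126.1] 1.01
lidFR [ 495.2 -197.1  117.9] 1.48
jar [580.9 -31.2 129.3] [ 0.96  0.16 -0.23 -1.1 ]
heater [ 5.81326e+02 -6.78970e+01  1.48000e-01] [-1.  -0.6 -0.  -0.8  1.5 -0.   0.8  1.   0.3 -0.7 -1.4 -0.5  2.3 -0.7
  1.4 -0.7 -0.2  0.2 -0.7 -0.9  0.9 -1.1]
handle [510.11871997 -78.54903191 166.        ]
spare [653. 356.] mortar [ 672. -366.]
```

The triangulated heights agree with the text (bar 165.4 mm against 166, jar base 129 against 128). So the handle is at about (511,-79,165.5), the heater yaw is 0.148 and the jar is at (581,-31). First I raise the arm and travel to above the jar.

Call:
{"name": "jog_arm", "arguments": {"deltas": [0,0,0.082,0,0,-0.0333,100,0,0,0.082,0,0,-0.0333,100,0,0,0.082,0,0,-0.0334,100,0,0,0,0.024,-0.0245,0,100,0,0,0,0.024,-0.0245,0,100,0,0,0,0.024,-0.0245,0,100,0,0,0,0.024,-0.0245,0,100,0,0,0,0.024,-0.0245,0,100,0,0,0,0.024,-0.0245,0,100,0,0,0,0.024,-0.0245,0,100,0,0,0,0.024,-0.0245,0,100,0,0,0,0.024,-0.0245,0,100]}}

```text
time_s: 1.1
ee_pos: [402.3, -279.5, 313.7]
ee_rot: [0.997, 0.074, -0.0, -0.0]
contact_force: [0.2, -0.9, 0.3]
width: 91.0
grasp_force: 0.0
```

Call:
{"name": "jog_arm", "arguments": {"deltas": [0,0,0,0.024,-0.0245,0,100,0,0,0,0.024,-0.0245,0,100,0,0,0,0.024,-0.0245,0,100,0,0,0,0.024,-0.0245,0,100,0,0,0,0.024,-0.0245,0,100,0,0,0,0.024,-0.0245,0,100,0,0,0,0.024,-0.0245,0,100,0,0,0,0.024,-0.0245,0,100,0,0,0,0.024,-0.0245,0,100,0,0,0,0,0,0,100,0,0,0,0,0,0,100,0,0,0,0,0,0,100]}}

```text
time_s: 2.1
ee_pos: [582.5, -31.5, 313.4]
ee_rot: [0.997, 0.074, -0.001, 0.0]
contact_force: [0.2, -0.6, 0.3]
width: 91.3
grasp_force: 0.0
```

Run:
```python
from rig import bot
import cv2,numpy as np
s=bot.observe();d=bot.get_image("wrist");cv2.imwrite("pics/w1.png",d["img"][:,:,::-1])
np.savez("pics/w1.npz",K=d["mtx"],M=d["mount"],p=s["ee_pos"],q=s["ee_rot"]);print(d["mtx"].round(1).tolist(),d["mount"].round(3).tolist())
from scipy.spatial.transform import Rotation as R
def pw(X):
    T=R.from_quat(s["ee_rot"]).inv().apply(np.array(X)-s["ee_pos"]);M=d["mount"];c=M[:3,:3].T@(T-M[:3,3])
    th=np.arctan2(np.hypot(c[0],c[1]),c[2]);K=d["mtx"];u=c[:2]/np.hypot(c[0],c[1])*th
    return (K[0,0]*u[0]+K[0,2],K[1,1]*u[1]+K[1,2])
for X in([581,-31,224],[581,-31,129],[511,-79.5,165.5],[520,-137,165.5],[502,-22,165.5]):print(X,np.round(pw(X),1))
```

```text
[[325.2, 0.0, 284.2], [0.0, 325.2, 207.8], [0.0, 0.0, 1.0]] [[-0.0, -0.959, -0.283, 77.815], [1.0, -0.001, 0.0, 0.111], [-0.001, -0.283, 0.959, -172.415], [0.0, 0.0, 0.0, 1.0]]
[581, -31, 224] [283. 210.]
[581, -31, 129] [283.2 185.4]
[511, -79.5, 165.5] [317.7 261.2]
[520, -137, 165.5] [369.2 259.8]
[502, -22, 165.5] [264.4 261.7]
```

View pics/w1.png

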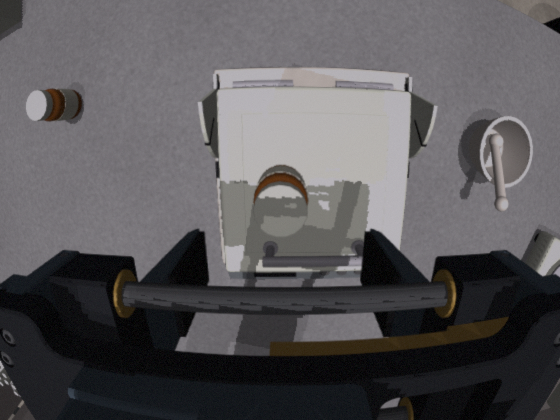

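The wrist view has the cap at (281,208) against the predicted (283,210). The bar runs from about 262 to 369 at row 261, as predicted, so the positions are confirmed. Now I descend and close.

Call:
{"name": "jog_arm", "arguments": {"deltas": [0,0,0,-0.0015,0,0.02,100,0,0,0,0,0,0.02,100,0,0,0,0,0,0.02,100,0,0,0,0,0,0.02,100,0,0,0,0,0,0.02,100,0,0,0,0,0,0.02,100,0,0,0,0,0,0.02,100,0,0,0,0,0,0.014,100,0,0,0,0,0,0,100,0,0,0,0,0,0,100]}}

```text
time_s: 2.98
ee_pos: [580.7, -32.5, 160.0]
ee_rot: [0.997, 0.073, -0.001, 0.0]
contact_force: [0.7, -0.7, 0.1]
width: 91.6
grasp_force: 0.0
```

Call:
{"name": "jog_arm", "arguments": {"deltas": [0,0,0,0,0,0,70,0,0,0,0,0,0,65,0,0,0,0,0,0,60,0,0,0,0,0,0,55,0,0,0,0,0,0,45,0,0,0,0,0,0,0,0,0,0,0,0,0,0,0,0,0,0,0,0,0,0,0,0,0,0,0,0,0,0,0,0,0,0,0]}}

```text
time_s: 3.82
ee_pos: [581.6, -31.0, 160.2]
ee_rot: [0.997, 0.074, 0.0, -0.0]
contact_force: [0.1, 2.2, 3.2]
width: 50.9
grasp_force: 30.0
```

Call:
{"name": "jog_arm", "arguments": {"deltas": [0,0,0,0,0,-0.005,0,0,0,0,0,0,-0.01,0,0,0,0,0,0,-0.015,0,0,0,0,0,0,-0.015,0,0,0,0,0,0,-0.015,0,0,0,0,0,0,-0.015,0,0,0,0,0,0,-0.01,0,0,0,0,0,0,-0.005,0,0,0,0,-0.005,-0.01,0,0,0,0,0,-0.008,-0.015,0,0,0,0,0,-0.01,-0.02,0,0,0,0,0,-0.01,-0.02,0,0]}}

```text
time_s: 4.82
ee_pos: [537.0, 29.4, 248.6]
ee_rot: [0.997, 0.074, -0.002, -0.0]
contact_force: [-0.5, 0.3, -1.6]
width: 51.0
grasp_force: 30.0
```

Call:
{"name": "jog_arm", "arguments": {"deltas": [0,0,0,-0.01,-0.02,0,0,0,0,0,-0.01,-0.02,0,0,0,0,0,-0.01,-0.02,0,0,0,0,0,-0.01,-0.02,0,0,0,0,0,-0.01,-0.02,0,0,0,0,0,-0.01,-0.02,0,0,0,0,0,-0.01,-0.02,0,0,0,0,0,-0.008,-0.02,0,0,0,0,0,-0.004,-0.012,0,0,0,0,0,-0.002,-0.004,0,0,0,0,0,0,0,0,0,0,0,0,0,0,0,0]}}

```text
time_s: 5.82
ee_pos: [429.5, 189.6, 249.5]
ee_rot: [0.997, 0.074, -0.0, 0.0]
contact_force: [0.2, 1.1, -0.9]
width: 51.2
grasp_force: 30.0
```

Call:
{"name": "jog_arm", "arguments": {"deltas": [0,0,0,0,0,0.01,0,0,0,0,0,0,0.02,0,0,0,0,0,0,0.025,0,0,0,0,0,0,0.03,0,0,0,0,0,0,0.03,0,0,0,0,0,0,0.03,0,0,0,0,0,0,0.025,0,0,0,0,0,0,0.02,0,0,0,0,0,0,0.01,0,0,0,0,0,0,0.005,0,0,0,0,0,0,0,0,0,0,0,0,0,0,0]}}

```text
time_s: 6.82
ee_pos: [430.7, 189.4, 44.9]
ee_rot: [0.997, 0.073, 0.0, 0.0]
contact_force: [-0.7, -0.4, -1.7]
width: 51.1
grasp_force: 30.0
```

Call:
{"name": "jog_arm", "arguments": {"deltas": [0,0,0,0,0,0.003,0,0,0,0,0,0,0.002,0,0,0,0,0,0,0.002,0,0,0,0,0,0,0.001,0,0,0,0,0,0,0.001,0,0,0,0,0,0,0.001,0,0,0,0,0,0,0,0,0,0,0,0,0,0,0]}}

```text
time_s: 7.48
ee_pos: [430.3, 189.7, 34.9]
ee_rot: [0.997, 0.074, 0.0, 0.0]
contact_force: [0.2, 0.4, -2.3]
width: 51.2
grasp_force: 30.0
```

Call:
{"name": "jog_arm", "arguments": {"deltas": [0,0,0,0,0,0.001,0,0,0,0,0,0,0.001,0,0,0,0,0,0,0,0,0,0,0,0,0,0,0]}}

```text
time_s: 7.82
ee_pos: [430.3, 189.7, 32.9]
ee_rot: [0.997, 0.074, -0.0, 0.0]
contact_force: [0.8, -0.8, -1.4]
width: 50.8
grasp_force: 30.0
```

Call:
{"name": "jog_arm", "arguments": {"deltas": [0,0,0,0,0,0.001,0,0,0,0,0,0,0,0,0,0,0,0,0,0,0]}}

```text
time_s: 8.07
ee_pos: [430.4, 189.7, 32.7]
ee_rot: [0.997, 0.074, 0.0, -0.0]
contact_force: [-0.9, -1.1, 6.8]
width: 50.9
grasp_force: 30.0
```

It has touched the bench (+8 N). I release it and rise.

Call:
{"name": "jog_arm", "arguments": {"deltas": [0,0,0,0,0,0,62,0,0,0,0,0,0,70,0,0,0,0,0,0,85,0,0,0,0,0,0,100,0,0,0,0,0,0,100,0,0,0,0,0,0,100,0,0,0,0,0,0,100,0,0,0,0,0,0,100]}}

```text
time_s: 8.73
ee_pos: [430.3, 189.7, 31.9]
ee_rot: [0.997, 0.074, -0.0, 0.0]
contact_force: [0.7, 0.5, -0.0]
width: 91.3
grasp_force: 0.0
```

Call:
{"name": "jog_arm", "arguments": {"deltas": [0,0,0,0,0,-0.01,100,0,0,0,0,0,-0.02,100,0,0,0,0,0,-0.025,100,0,0,0,0,0,-0.025,100,0,0,0,0,0,-0.025,100,0,0,0,0,0,-0.025,100,0,0,0,0,0,-0.025,100,0,0,0,0,0,-0.025,100,0,0,0,0,0,-0.025,100,0,0,0,0,0,-0.01,100,0,0,0,0,0,0,100]}}

```text
time_s: 9.65
ee_pos: [431.5, 190.2, 249.1]
ee_rot: [0.997, 0.074, 0.003, -0.001]
contact_force: [0.6, 0.1, -0.2]
width: 90.9
grasp_force: 0.0
```

Run:
```python
from rig import bot
import cv2,numpy as np
s=bot.observe();print(s["ee_pos"],s["q"])
d=bot.get_image("wrist");cv2.imwrite("pics/w2.png",d["img"][:,:,::-1])
```

```text
[431.54241477 190.23820282 249.11895509] [ 3.90902154e-01  1.30315163e-01  1.72772032e+00 -1.23608299e-04
  1.27820689e+00  1.81395167e+00]
```

View pics/w2.png

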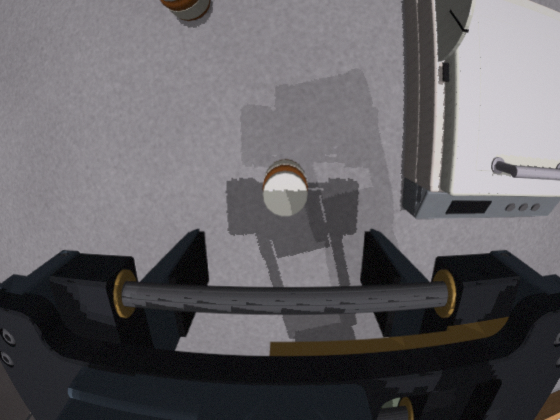

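The jar stands upright and free on the bench, cap at (285,195), well away from the heater. Now I go to above the handle and turn a quarter turn.

Call:
{"name": "jog_arm", "arguments": {"deltas": [0,0,0,0.002,0.0125,0,100,0,0,0,0.0038,0.0265,0,100,0,0,0,0.0038,0.0265,0,100,0,0,0,0.0038,0.0265,0,100,0,0,0,0.0038,0.0265,0,100,0,0,0,0.0038,0.0265,0,100,0,0,0,0.0038,0.0265,0,100,0,0,0,0.0038,0.0265,0,100,0,0,0,0.0038,0.0265,0,100,0,0,0,0.0038,0.0265,0,100,0,0,0,0.0038,0.027,0,100,0,0,0,0,0,0,100]}}

```text
time_s: 10.7
ee_pos: [511.0, -83.1, 244.2]
ee_rot: [0.997, 0.072, -0.002, 0.001]
contact_force: [-0.5, -0.0, 0.4]
width: 91.2
grasp_force: 0.0
```

Call:
{"name": "jog_arm", "arguments": {"deltas": [0,0,-0.11,0,0,0,100,0,0,-0.11,0,0,0,100,0,0,-0.11,0,0,0,100,0,0,-0.11,0,0,0,100,0,0,-0.11,0,0,0,100,0,0,-0.11,0,0,0,100,0,0,-0.11,0,0,0,100,0,0,-0.11,0,0,0,100,0,0,-0.11,0,0,0,100,0,0,-0.11,0,0,0,100,0,0,-0.11,0,0,0,100,0,0,-0.11,0,0,0,100]}}

```text
time_s: 11.7
ee_pos: [509.6, -78.5, 244.8]
ee_rot: [0.741, 0.672, -0.001, -0.002]
contact_force: [0.1, 0.1, -0.2]
width: 91.1
grasp_force: 0.0
```

Call:
{"name": "jog_arm", "arguments": {"deltas": [0,0,-0.11,0,0,0,100,0,0,-0.11,0,0,0,100,0,0,-0.031,0,0,0,100,0,0,0,0,0,0,100,0,0,0,0,0,0,100]}}

```text
time_s: 12.12
ee_pos: [510.0, -78.8, 245.4]
ee_rot: [0.653, 0.757, -0.001, -0.001]
contact_force: [0.2, -0.3, -0.1]
width: 91.3
grasp_force: 0.0
```

Run:
```python
from rig import bot
import cv2,numpy as np
from scipy.spatial.transform import Rotation as R
s=bot.observe();d=bot.get_image("wrist");cv2.imwrite("pics/w3.png",d["img"][:,:,::-1])
print(s["ee_pos"],R.from_quat(s["ee_rot"]).as_matrix().round(3).tolist(),s["q"].round(3) if hasattr(s["q"],"round") else s["q"])
def pw(X):
    T=R.from_quat(s["ee_rot"]).inv().apply(np.array(X)-s["ee_pos"]);M=d["mount"];c=M[:3,:3].T@(T-M[:3,3])
    th=np.arctan2(np.hypot(c[0],c[1]),c[2]);K=d["mtx"];u=c[:2]/np.hypot(c[0],c[1])*th
    return (K[0,0]*u[0]+K[0,2],K[1,1]*u[1]+K[1,2])
for X in([511,-79.5,165.5],[520,-137,165.5],[502,-22,165.5]):print(X,np.round(pw(X),1))
```

```text
[509.97429769 -78.76507778 245.40506983] [[-0.147, 0.989, -0.003], [0.989, 0.147, 0.001], [0.001, -0.003, -1.0]] [-0.176  0.209  1.639  0.     1.297 -0.323]
[511, -79.5, 165.5] [288.5 215.4]
[520, -137, 165.5] [288.7 278.4]
[502, -22, 165.5] [288.1 143.7]
```

View pics/w3.png

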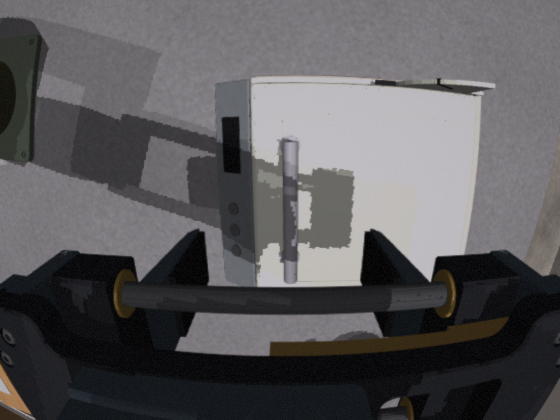

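The bar is upright at column 290, rows 138–284, against the predicted column 288.5, so it's within about 1 mm. I descend and grip.

Call:
{"name": "jog_arm", "arguments": {"deltas": [0,0,0,0,0.0015,0.01,100,0,0,0,0,0,0.015,100,0,0,0,0,0,0.015,100,0,0,0,0,0,0.015,80,0,0,0,0,0,0.015,60,0,0,0,0,0,0.015,50,0,0,0,0,0,0.009,40,0,0,0,0,0,0.003,40,0,0,0,0,0,0,40,0,0,0,0,0,0,40]}}

```text
time_s: 13.0
ee_pos: [512.6, -79.2, 150.2]
ee_rot: [0.653, 0.757, 0.0, 0.0]
contact_force: [-0.3, 0.3, -0.8]
width: 47.5
grasp_force: 0.0
```

Call:
{"name": "jog_arm", "arguments": {"deltas": [0,0,0,0,0,0,25,0,0,0,0,0,0,20,0,0,0,0,0,0,10,0,0,0,0,0,0,0,0,0,0,0,0,0,0,0,0,0,0,0,0,0,0,0,0,0,0,0,0,0,0,0,0,0,0,0]}}

```text
time_s: 13.67
ee_pos: [514.6, -78.9, 150.4]
ee_rot: [0.653, 0.757, 0.002, 0.002]
contact_force: [5.8, 1.2, -2.2]
width: 11.0
grasp_force: 30.0
```

```bash
python3 -c "
import numpy as np
p=np.r_[0,np.linspace(.03,.611,13)];d=np.c_[190-190*np.cos(p)+68*np.sin(p),190*np.sin(p)+68*np.cos(p)-68];print(np.diff(d,axis=0).round(1).tolist(),d[-1])"
```

```text
[[2.1, 5.7], [3.8, 9.0], [4.2, 8.8], [4.6, 8.6], [5.0, 8.4], [5.4, 8.1], [5.8, 7.8], [6.2, 7.5], [6.6, 7.2], [6.9, 6.9], [7.2, 6.6], [7.5, 6.2], [7.8, 5.8]] [73.38650314 96.69757846]
```

Call:
{"name": "jog_arm", "arguments": {"deltas": [0,0,0,0,0.002,-0.006,0,0,0,0,0,0.004,-0.009,0,0,0,0,0,0.004,-0.009,0,0,0,0,0,0.0045,-0.0085,0,0,0,0,0,0.005,-0.0085,0,0,0,0,0,0.0055,-0.008,0,0,0,0,0,0,0,0,0,0,0,0,0,0,0]}}

```text
time_s: 14.33
ee_pos: [537.8, -75.2, 198.1]
ee_rot: [0.653, 0.758, 0.0, 0.0]
contact_force: [6.5, 0.8, -9.3]
width: 11.6
grasp_force: 30.0
```

Call:
{"name": "jog_arm", "arguments": {"deltas": [0,0,0,0,0.0058,-0.0078,0,0,0,0,0,0.0062,-0.0075,0,0,0,0,0,0.0066,-0.0072,0,0,0,0,0,0.0069,-0.0069,0,0,0,0,0,0.0072,-0.0066,0,0,0,0,0,0.0075,-0.0062,0,0,0,0,0,0.0078,-0.0058,0,0,0,0,0,0,0,0,0,0,0,0,0,0,0,0,0,0,0,0,0,0]}}

```text
time_s: 15.17
ee_pos: [581.0, -68.5, 246.1]
ee_rot: [0.653, 0.758, -0.003, -0.003]
contact_force: [-4.6, 0.5, -0.5]
width: 11.1
grasp_force: 30.0
```

Run:
```python
from rig import bot
import cv2,numpy as np
s=bot.observe();print(s["ee_pos"],s["contact_force"])
a=bot.get_image("side")["img"][:,:,::-1][140:290,200:350]
b=bot.get_image("top")["img"][:,:,::-1][130:280,205:355]
cv2.imwrite("pics/lid.png",cv2.resize(np.hstack([a[:, :],b]),(800,400),interpolation=cv2.INTER_CUBIC))
```

```text
[581.02321128 -68.47141506 246.09920476] [-4.62171356  0.52379237 -0.45551363]
```

View pics/lid.png

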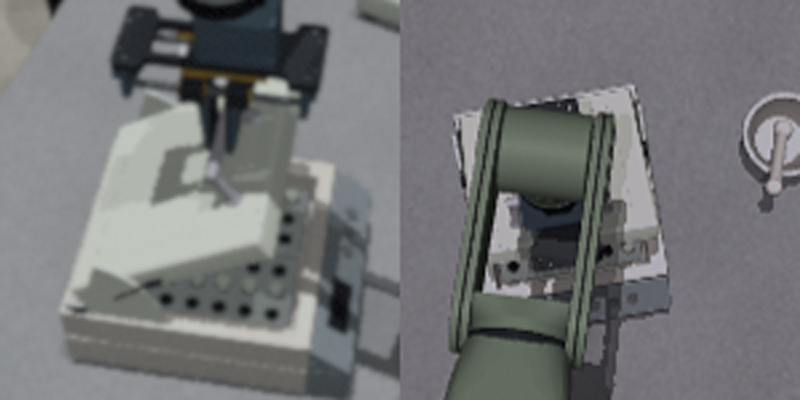

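The lid is up and held. I check the rib against the vent line in an enlarged crop.

Run:
```python
from rig import bot
import cv2
a=bot.get_image("side")["img"][:,:,::-1][215:275,220:300]
cv2.imwrite("pics/rib.png",cv2.resize(a,None,fx=10,fy=10,interpolation=cv2.INTER_CUBIC))
s=bot.observe();print(s["ee_pos"],s["contact_force"],s["wrist_torque"])
```

```text
[580.97620263 -68.47700983 246.05937082] [-5.45077837 -0.04205754 -0.89042097] [0.01267956 1.00547547 0.16124365]
```

View pics/rib.png

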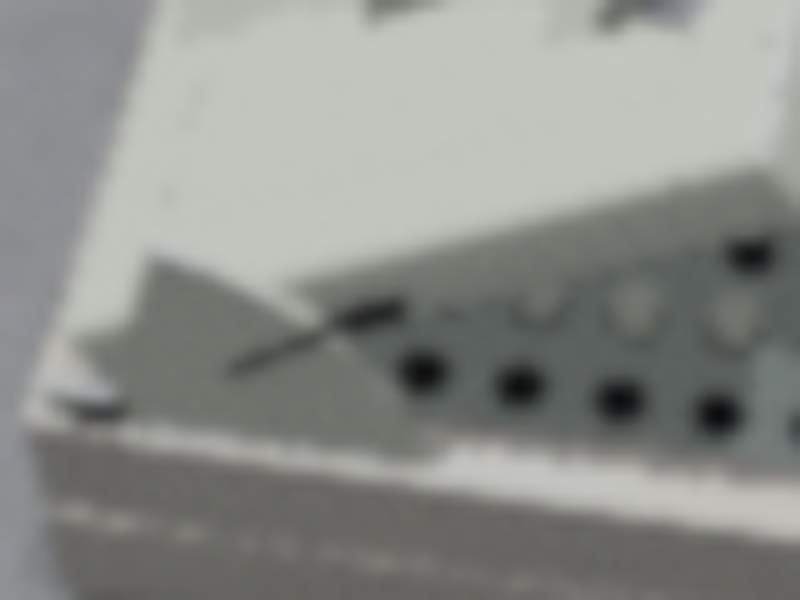

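The rib at (375,315) sits almost on the extension of the vent line, which runs from (230,373) to (330,325). I check the parallax numerically.

Run:
```python
from geo import *
from scipy.optimize import least_squares as ls
h=(581.3,-67.9,.148);c,s=np.cos(h[2]),np.sin(h[2])
W=lambda x,y,z:np.array([h[0]+c*x-s*y,h[1]+s*x+c*y,z])
def pol(u,v,y):
    p=np.array([220+u/10,215+v/10]);r=ls(lambda q:proj("side",W(q[0],y,q[1]))-p,[50,130]).x
    d=np.array([118-r[0],r[1]-98]);return np.hypot(*d).round(1),np.degrees(np.arctan2(d[1],d[0])).round(1)
for u,v in((230,373),(330,325)):print("line",pol(u,v,116.5))
for y in(110,113,116.5):print("rib",y,pol(345,322,y),pol(375,315,y),pol(405,305,y))
```

```text
line (np.float64(45.5), np.float64(41.2))
line (np.float64(85.8), np.float64(43.4))
rib 110 (np.float64(82.3), np.float64(38.6)) (np.float64(91.8), np.float64(38.0)) (np.float64(102.1), np.float64(38.1))
rib 113 (np.float64(85.9), np.float64(40.6)) (np.float64(95.4), np.float64(39.8)) (np.float64(105.6), np.float64(39.7))
rib 116.5 (np.float64(90.3), np.float64(42.7)) (np.float64(99.6), np.float64(41.8)) (np.float64(109.8), np.float64(41.5))
```

The lid is about 2° low, which agrees with the x travel being 6 mm short. I raise it by 2°.

Call:
{"name": "jog_arm", "arguments": {"deltas": [0,0,0,0,0.003,-0.002,0,0,0,0,0,0.003,-0.002,0,0,0,0,0,0,0,0,0,0,0,0,0,0,0,0,0,0,0,0,0,0,0,0,0,0,0,0,0,0,0,0,0,0,0,0,0,0,0,0,0,0,0,0,0,0,0,0,0,0]}}

```text
time_s: 16.07
ee_pos: [586.4, -67.7, 250.3]
ee_rot: [0.653, 0.757, -0.003, -0.003]
contact_force: [-5.8, 0.0, -0.5]
width: 11.4
grasp_force: 30.0
```

Run:
```python
from rig import bot
import cv2
a=bot.get_image("side")["img"][:,:,::-1]
r=cv2.resize(a[215:275,220:300],None,fx=7,fy=7,interpolation=cv2.INTER_CUBIC)
cv2.imwrite("pics/rib2.png",r)
s=bot.observe();print(s["ee_pos"],s["contact_force"],s["grasp_force"],s["time_s"])
```

```text
[586.41759551 -67.6561201  250.27683778] [-6.29483097  0.38397735 -0.2872459 ] 29.988715052604675 16.1167
```

View pics/rib2.png

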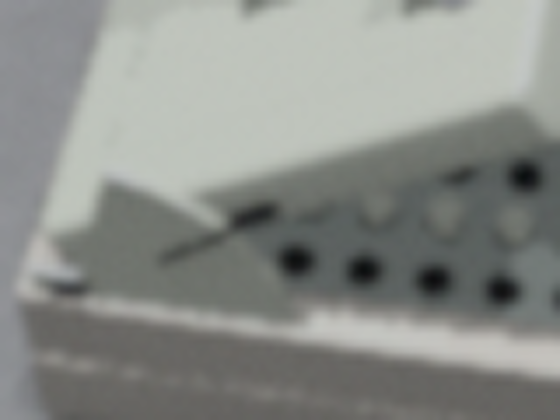

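The rib at (255,215) now lies straight in line with the vent line, which runs from (160,262) to (240,222). The jar is placed and the lid is held steady, so I hand in.

```bash
python3 -c "
from rig import bot
print(bot.hand_in())"
```

```text
the job is handed in; nothing more can be done
None
```

The jar stands upright on the bench, and I handed in at about 16 s with the gripper still holding the lid at the vent line; the hand-in returned no verdict.

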